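# Take the left-hand nut off the polisher

## Task

Take the brass nut off the bench polisher so that its pad can be changed, and set it upright in the steel parts dish. The nut has a reverse (left-hand) thread, so it unscrews clockwise as seen from above; feel when it comes free and do not force it: keep every pull, push and side load on it below about 25 newtons. Leave everything else where it is.

Things in the scene. Friction and masses are not known exactly. Their poses are not given: they have to be found in the camera images.
- polisher: Upright bench polisher fixed on the table: green round housing 92 mm across on a dark foot 124 mm across, with a yellow-topped pad 116 mm across (top 84 mm above the table) and a steel flange 60 mm across (top at 90 mm). Origin: centre of its underside, on the vertical spindle axis; z up, x points away from the side with the red switch. Its spindle is locked.
- thread (a point): Point on the spindle axis, 95 mm above the table, inside the nut. Coarse two-start LEFT-HAND thread, lead 14 mm a turn: CLOCKWISE seen from above the nut loosens and rises; anticlockwise runs into a hard stop. A sprung washer (50 mm across) under the nut pushes it up with 6 to 10 N, for at most 9 mm of rise, so it turns under load (about 0.05 to 0.2 N m).
- nut: Brass nut on the spindle, 0.11 to 0.2 kg: knurled round skirt 52 mm across, 24 mm high, with a groove round it, topped by a grip bar (see nut_bar). Origin: centre of its underside, on its axis, at the start 94 to 98 mm above the table; x along the bar, y across it, z up. Side play on the spindle 1.5 mm. It must rise 20 mm to be clear of the spindle.
- nut_bar (a point): Middle of the nut's straight grip bar, 36 mm above the nut's underside; the bar is 46 mm long (x), 14 mm wide (y) and spans 24 to 46 mm above the underside. How far the nut is screwed on is different each time and cannot be seen: it comes free after 50 to 140 degrees of clockwise turning, so often a second grasp is needed. The grip looks the same after half a turn.
- nut_base (a point): Centre of the nut's underside. How it feels: while the thread holds, an upward pull is resisted after 0 to 2 mm of play; once free the nut lifts with no resistance and the washer even helps it up for some mm. After it has come free, it must be lifted before it is turned on: only about 15 degrees more and it strikes a hard stop.
- dish: Round steel parts dish fixed on the table, 112 mm across the rim, 18 mm high, with a flat round floor about 88 mm across, 4 mm above the table. Origin: centre of its underside.
- lacquer_tin: Bystander, to be left alone: red and black round tin with a metal lid, 73 mm across, 78 mm tall. Origin: centre of its underside.
- jar_cinnabar: Bystander, to be left alone: glass jar with black lid and red contents, 48 mm across, 62 mm tall. Origin: centre of its underside.
- jar_ochre: Bystander, to be left alone: glass jar with white lid and ochre contents, 42 mm across, 54 mm tall. Origin: centre of its underside.
- jar_indigo: Bystander, to be left alone: glass jar with red lid and blue contents, 52 mm across, 70 mm tall. Origin: centre of its underside.
- sand_block: Bystander, to be left alone: grey sanding block, 48x74x28 mm. Origin: centre of its underside.
There are look-alikes about, which are no part of the job. Of the things shaped like the dish, the steel one is meant.

How it is judged:
By the outcome, as a careful person would: the job done as asked, in the order asked, and still so for the second after the job is handed in, with the robot touching nothing.
It also fails if it takes over 64 s, if anything falls off the work surface, if the arm or the gripper's body presses on something with over 40 N, if the wrist force passes 120 N, or if a joint passes its speed limit or range.

## Robot

A 6-joint arm with a two-finger parallel gripper is mounted at the origin on a cart in front of the work surface, level with it; the furniture and walls round the work are solid. World frame = base frame: x ahead of the robot, y to its left, z up, the work surface at z = 0. Lengths are in m, angles in rad, forces in N, time in s.
With the tool pointing down it reaches from about 0.225 to 0.875 m from the base axis. Payload 3.4 kg.
Tool frame: the origin (TCP) lies on the centre line of the jaws, within the pads' length; the fingertips stand 11 mm ahead of it and the grasp point (between the pads) lies 8 mm behind it; z points along the fingers, y is the line along which they close (so a half turn about z gives the same grasp; the last joint's range is limited). The gripper opens to 85 mm and grips with 20 to 120 N. Pads are 22 mm wide; open, the fingers measure 114 mm over their backs; the gripper's body (76 mm by 85 mm) begins 54 mm behind the grasp point. The pads swing forward as they close: fully open they stand 13 mm farther back than shut.
Start: joints at [1.112, 0.276, 1.505, -0, 1.361, -0.121], TCP at [0.191, 0.543, 0.242] pointing down, gripper open.
Joint ranges: [-2.89, 2.89], [-0.75, 2.08], [0.22, 2.7], [-1.18, 4.32], [0.11, 2.71], [-2.7, 2.7]. Speed limits (rad/s): [2.57, 2.57, 3.14, 3.14, 3.14, 3.14].

## Interface

Orientations are given as a unit quaternion [w, x, y, z].
In Python, from rig import manip, eyes, job gives the robot as it stands.
- The arm moves only by the tool drive_tool, never from a script. Its argument "rows" is a list of rows, each a list of 3 entries, a list of its own where there are three numbers: the turn, a rotation vector about the world's x, y, z in rad, then the shift along the world's x, y, z in cm, then the finger opening in cm, from 0 to 8.54. A call has 1 to 8 rows; each row shifts and turns the commanded pose from where the row before left it; what a row does not reach is not made up. A row lasts 1/8 s, in which the tool goes at most 62.5 mm and 10.7 degrees, less where a joint would pass 70% of its speed; a pose out of reach is approached as far as the arm can. A call is refused whole if a number of a shift passes 6.25 or a number of a turn 0.188, either way. A call with a gripper value outside its range is refused whole. The fingers move at their own pace and stop on an object; "force" is the grip in N (left out, the last holds). Time passes only in rows, so rows that do not move let the fingers close. It gives the time, the measured TCP pose, the force, the opening and the grip force at its end, in the units of the state.
- manip.get_state(): the state, without advancing time (a new reading comes with each control period).
- eyes.get_image(name): name is "scene" or "top" or "wrist"; returns the picture (400x640x3 uint8, red, green, blue); there is no depth.
- eyes.get_calibration(name): a dict with "camera_matrix" (3x3 intrinsics, pixels), "view" (4x4, takes a point from world to camera coordinates). Camera axes: x right, y up, looking along -z (the intrinsics and any distortion apply to the point x, -y, -z); pixel columns grow to the right and rows downward; lengths in m; the calibration is good to about 2 mm. A picture is of the moment at which its call begins: read the wrist's pose just before it. get_calibration takes no time and is no camera call; for the wrist camera it gives the pose at the moment of the call.
- job.sign_off(): hands the job in; it is judged then, once.
The state is a dict: "clock": time; "qpos": joint angles; "qd": joint speeds; "effort": joint torques, N m; "position": TCP position; "ee_rot": TCP orientation; "contact_force": force on the tool from outside, world axes, zero at the start; "moment": the same for the moment, N m; "width": finger opening in m; "gripper_force": force on a finger pad.
Only numpy, scipy, OpenCV 4.12 (cv2) and the standard library are available. Lean on these libraries where they do the work, as an engineer would, in place of code of your own. Each camera call takes 0.05 s, during which the arm holds its last target. There are 200 camera calls.

## Working session

There is one attempt and no reset: what is moved stays moved. The work goes in short steps, Python scripts to look and compute and a tool call to move; the robot and the scene stay as the last step left them, time stands still between calls to the robot, and variables do not carry over. Pictures are saved under pics/ and viewed, at most 10 in all, crops included, and the job is handed in when it is done.

Besides the shell and the picture viewer there is one more tool, called after ">>>" by a JSON object that holds its "op" and its "data". drive_tool: Moves the arm, as the interface text tells. Its arguments: {"type":"object","properties":{"rows":{"type":"array"},"force":{"type":"number"}},"required":["rows"]}

```bash
mkdir -p pics
cat > h.py <<'E'
from rig import manip, eyes, job
import numpy as np, cv2
def shot(n,f):
    c=eyes.get_calibration(n); im=eyes.get_image(n)
    cv2.imwrite(f'pics/{f}.png',cv2.cvtColor(im,cv2.COLOR_RGB2BGR)); return im,c
def ray(c,u,v,z):
    K=np.array(c['camera_matrix']);V=np.array(c['view'])
    d=np.linalg.inv(K)@[u,v,1]; d=np.array([d[0],-d[1],-d[2]])
    R=V[:3,:3];o=-R.T@V[:3,3];w=R.T@d
    return o+w*(z-o[2])/w[2]
def proj(c,p):
    K=np.array(c['camera_matrix']);V=np.array(c['view'])
    q=V[:3,:3]@np.array(p)+V[:3,3]; q=K@[q[0],-q[1],-q[2]]; return q[:2]/q[2]
E
python3 - <<'E'
from h import *
for n in('scene','top'):
    im,c=shot(n,n); print(n,c)
s=manip.get_state();print(s)
E
```

```text
scene {'camera_matrix': array([[518.95911072,   0.        , 313.16383745],
       [  0.        , 518.95911072, 202.75099191],
       [  0.        ,   0.        ,   1.        ]]), 'view': array([[ 0.81954768, -0.57298101, -0.00586171, -0.41167845],
       [ 0.43501923,  0.61549445,  0.6572099 , -0.42866485],
       [-0.37296095, -0.54116481,  0.7536848 , -1.13584719],
       [ 0.        ,  0.        ,  0.        ,  1.        ]])}
top {'camera_matrix': array([[405.68887696,   0.        , 309.22353982],
       [  0.        , 405.68887696, 203.61596825],
       [  0.        ,   0.        ,   1.        ]]), 'view': array([[ 0.02121658, -0.99952759, -0.02223622,  0.14185635],
       [ 0.99489598,  0.01891322,  0.09911755, -0.58656294],
       [-0.09865016, -0.02422566,  0.99482725, -0.95993916],
       [ 0.        ,  0.        ,  0.        ,  1.        ]])}
{'clock': 0.1, 'qpos': array([ 1.11196786e+00,  2.76501258e-01,  1.50596466e+00,  2.45608349e-05,
        1.36063481e+00, -1.20976435e-01]), 'qd': array([ 0.00025584, -0.00170585, -0.00263841,  0.00100619, -0.00144236,
        0.00055341]), 'effort': array([ 3.23886627e-03, -4.17698979e+01, -2.46404582e+01, -7.36100537e-05,
        5.82672888e-03,  1.14568928e-05]), 'position': array([0.19039124, 0.54212916, 0.24156024]), 'ee_rot': array([-2.27054874e-04,  1.68126234e-01,  9.85765185e-01, -7.19138378e-04]), 'contact_force': array([0.65421962, 0.10401681, 0.03442285]), 'moment': array([-0.01053725,  0.03042722,  0.01281254]), 'gripper_force': 0.0, 'width': 0.0854434297354512}
```

View pics/scene.png

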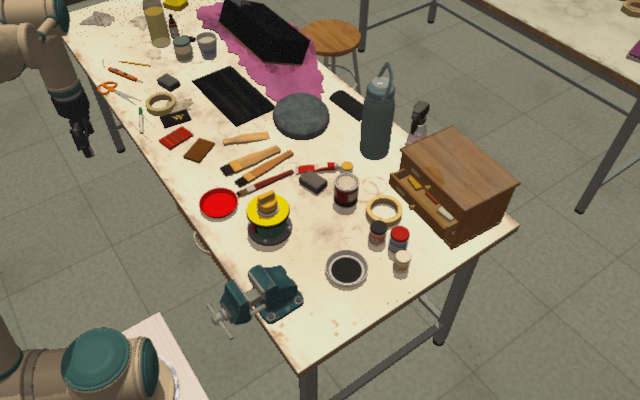

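View pics/top.png

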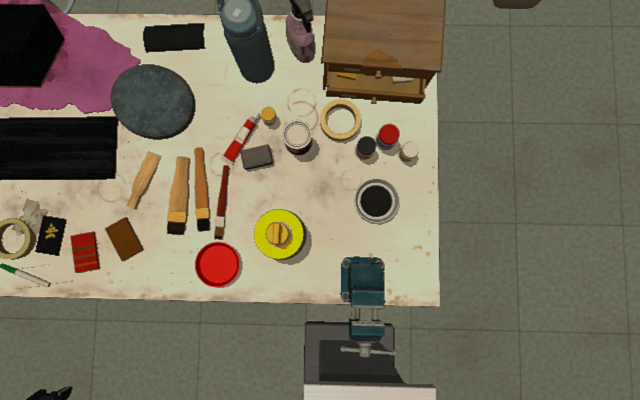

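Candidates: the nut at top (279,234) on the yellow pad is the only one. The yellow cap at (268,114) belongs to a tube. Dish-like things are the steel dish at (377,201), a red dish at (218,265) and tape rings at (341,120) and (14,238). I choose the steel dish at (377,201) and check both choices in one close crop.

Run:
```python
from h import *
c=eyes.get_calibration('top');cs=eyes.get_calibration('scene')
im=cv2.imread('pics/top.png');s=cv2.imread('pics/scene.png')
def yel(im,box):
    h=cv2.cvtColor(im,cv2.COLOR_BGR2HSV);m=cv2.inRange(h,(24,170,90),(34,255,255));k=np.zeros_like(m);x0,y0,x1,y1=box;k[y0:y1,x0:x1]=m[y0:y1,x0:x1]
    n=max(cv2.findContours(k,cv2.RETR_EXTERNAL,cv2.CHAIN_APPROX_NONE)[0],key=cv2.contourArea);return cv2.fitEllipse(cv2.convexHull(n))
for I,C,b in((im,c,(240,195,320,270)),(s,cs,(235,180,300,235))):
    e=yel(I,b);print(e,ray(C,*e[0],.084))
# dish: bright-vs-table ; black inside blob
for I,C,b in((im,c,(345,170,410,230)),(s,cs,(320,245,375,292))):
    x0,y0,x1,y1=b;g=cv2.cvtColor(I,cv2.COLOR_BGR2GRAY)[y0:y1,x0:x1];m=(g<60).astype(np.uint8)
    n=max(cv2.findContours(m,cv2.RETR_EXTERNAL,cv2.CHAIN_APPROX_NONE)[0],key=cv2.contourArea);e=cv2.fitEllipse(cv2.convexHull(n));p=(e[0][0]+x0,e[0][1]+y0)
    print(p,e[1],ray(C,*p,.004),ray(C,*p,.018))
a=cv2.resize(im[180:280,240:410],None,fx=4.5,fy=4.5,interpolation=2)[:450,:]
cv2.imwrite('pics/c1.png',a)
```

```text
((278.5357360839844, 233.8538360595703), (48.919944763183594, 49.38175964355469), 44.464786529541016) [0.50719046 0.22133644 0.084     ]
((267.3392028808594, 209.66748046875), (32.412620544433594, 42.46493148803711), 82.63986206054688) [0.50702965 0.21852482 0.084     ]
(375.6500930786133, 200.72319412231445) (30.209516525268555, 30.734277725219727) [ 0.59666728 -0.01169694  0.004     ] [ 0.5951348  -0.00974237  0.018     ]
(345.96751403808594, 269.72049713134766) (23.96259307861328, 28.971683502197266) [ 0.59741002 -0.01282436  0.004     ] [ 0.59125792 -0.01992594  0.018     ]
```

View pics/c1.png

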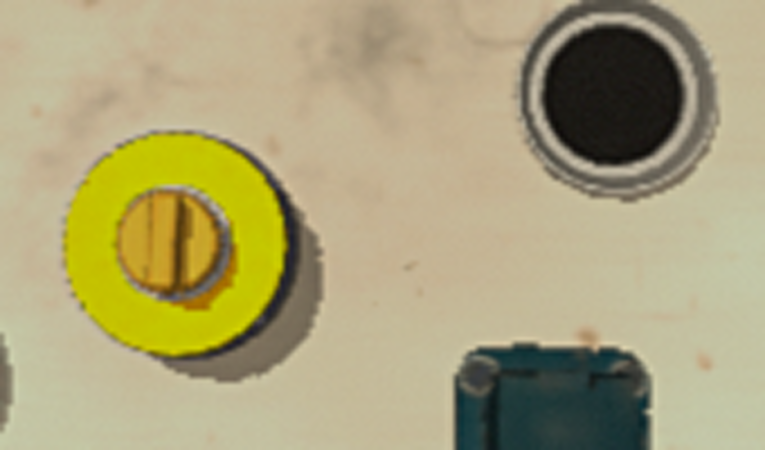

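The crop confirms it: the brass nut is on the yellow pad at crop (172,240), with its bar roughly vertical, along world x. The steel dish is at crop (613,95), with a grey rim and a dark floor. I'll move above the nut and line the jaws up across the bar.

>>> {"op": "drive_tool", "data": {"rows": [[[0,0,0.042],[3.9,-4.0,0],8.5],[[0,0,0.042],[3.9,-4.0,0],8.5],[[0,0,0.042],[3.9,-4.0,0],8.5],[[0,0,0.042],[3.9,-4.0,0],8.5],[[0,0,0.042],[3.9,-4.0,0],8.5],[[0,0,0.042],[3.9,-4.0,0],8.5],[[0,0,0.042],[3.9,-4.0,0],8.5],[[0,0,0.042],[3.9,-4.0,0],8.5]]}}

```text
clock: 1.1
position: [0.5035, 0.2211, 0.242]
ee_rot: [-0.0, 0.0, 1.0, 0.0]
contact_force: [0.8, -0.3, 0.8]
width: 0.0848
gripper_force: 0.0
```

>>> {"op": "drive_tool", "data": {"rows": [[[0,0,0],[0,0,0],8.5],[[0,0,0],[0,0,0],8.5],[[0,0,0],[0,0,0],8.5]]}}

```text
clock: 1.48
position: [0.5015, 0.2235, 0.2422]
ee_rot: [-0.0, 0.0, 1.0, 0.0]
contact_force: [-1.2, 0.3, 1.1]
width: 0.0849
gripper_force: 0.0
```

Run:
```python
from h import *
s=manip.get_state();im,c=shot('wrist','w1');print(s['position'],s['ee_rot'],s['qpos'],c)
print(proj(c,[.507,.22,.142]))
```

```text
[0.50145101 0.22346705 0.2422244 ] [-4.31443691e-04  2.00609274e-04  9.99999871e-01  1.79421178e-04] [ 2.92085519e-01  2.37138378e-01  1.55947784e+00  6.07585070e-04
  1.34569937e+00 -1.27844542e+00] {'camera_matrix': array([[276.46194432,   0.        , 323.64654388],
       [  0.        , 276.46194432, 200.52800513],
       [  0.        ,   0.        ,   1.        ]]), 'view': array([[-8.54416254e-04,  9.99999635e-01, -2.41684079e-05,
        -2.23472050e-01],
       [-9.56406099e-01, -8.24227332e-04, -2.92038857e-01,
         5.16937840e-01],
       [-2.92038770e-01, -2.26407933e-04,  9.56406454e-01,
        -2.32514583e-01],
       [ 0.00000000e+00,  0.00000000e+00,  0.00000000e+00,
         1.00000000e+00]])}
[319.23257315 211.38114742]
```

View pics/w1.png

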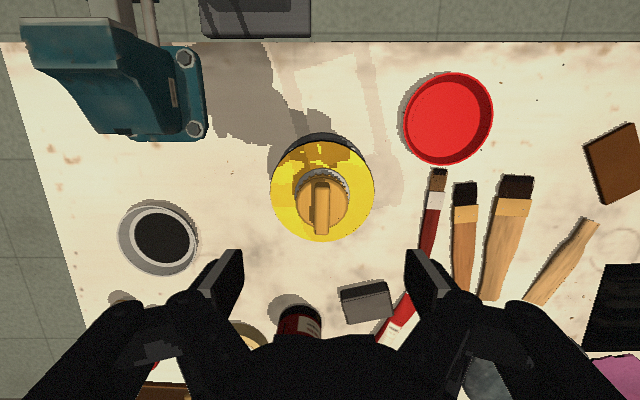

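The wrist view shows the bar standing upright at about (321,208), spanning (314–330, 182–235), so it lies nearly along world x. I'll measure it.

Run:
```python
from h import *
c=eyes.get_calibration('wrist');im=cv2.imread('pics/w1.png')
a=im[160:250,270:380]
cv2.imwrite('pics/c2.png',cv2.resize(a,None,fx=6,fy=6,interpolation=cv2.INTER_CUBIC))
h=cv2.cvtColor(im,cv2.COLOR_BGR2HSV)
for v in (185,200,215,230,234): print(v,[tuple(int(t) for t in h[v,u]) for u in range(306,338,2)])
# yellow pad ring
m=cv2.inRange(h,(24,170,90),(34,255,255))
m[:, :265]=0;m[:,380:]=0
n=max(cv2.findContours(m,cv2.RETR_EXTERNAL,cv2.CHAIN_APPROX_NONE)[0],key=cv2.contourArea);e=cv2.fitEllipse(cv2.convexHull(n));print(e,ray(c,*e[0],.084))
```

```text
185 [(18, 167, 148), (18, 172, 182), (18, 170, 230), (18, 165, 111), (19, 174, 101), (17, 161, 79), (20, 168, 85), (18, 187, 79), (20, 190, 82), (19, 193, 82), (19, 176, 81), (18, 167, 78), (18, 175, 204), (18, 168, 224), (18, 169, 208), (18, 167, 177)]
200 [(18, 169, 213), (18, 171, 213), (18, 170, 223), (18, 162, 107), (18, 163, 103), (18, 169, 171), (18, 168, 210), (18, 170, 210), (18, 171, 219), (18, 167, 225), (19, 163, 229), (18, 176, 191), (18, 172, 202), (18, 171, 219), (18, 171, 222), (18, 167, 221)]
215 [(17, 166, 213), (18, 166, 221), (18, 181, 107), (18, 165, 111), (18, 167, 122), (18, 171, 179), (17, 168, 212), (18, 170, 216), (18, 169, 219), (18, 169, 223), (18, 169, 220), (18, 168, 184), (18, 171, 201), (18, 170, 214), (19, 167, 218), (18, 170, 216)]
230 [(24, 197, 226), (25, 191, 227), (25, 194, 226), (25, 193, 230), (20, 180, 146), (18, 172, 190), (18, 170, 209), (18, 172, 214), (18, 168, 217), (18, 169, 219), (18, 172, 206), (18, 164, 135), (25, 194, 231), (25, 193, 227), (25, 190, 228), (25, 191, 228)]
234 [(24, 192, 228), (24, 191, 228), (24, 194, 227), (25, 190, 228), (25, 196, 230), (19, 177, 183), (17, 156, 178), (17, 164, 179), (17, 167, 179), (17, 164, 185), (18, 170, 175), (24, 196, 225), (25, 193, 229), (25, 191, 226), (25, 193, 226), (25, 192, 227)]
((322.33197021484375, 191.98782348632812), (97.77484130859375, 103.46029663085938), 78.35867309570312) [0.5051235  0.22256841 0.084     ]
```

View pics/c2.png

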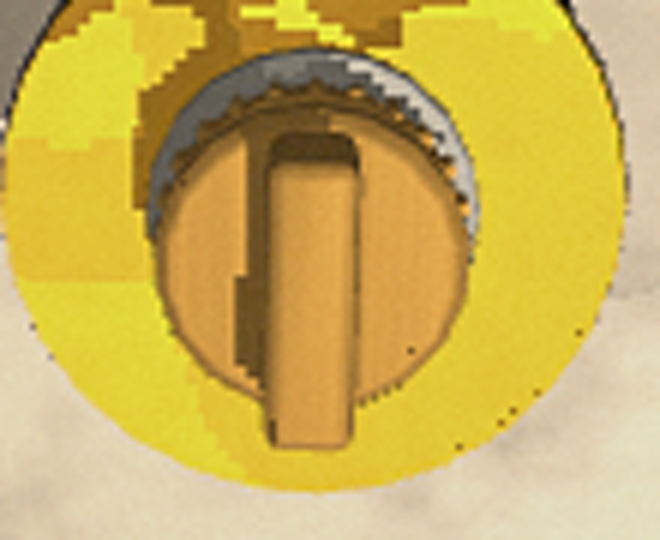

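Run:
```python
from h import *
c=eyes.get_calibration('wrist')
for z in(.14,.144):
  P=[ray(c,270+u/6-.4,160+v/6-.4,z) for u,v in((270,163),(356,163),(350,446),(270,446))]; print(np.round(P,4).tolist(),np.mean(P,0))
im=cv2.imread('pics/w1.png')
# skirt top rim: left 160/6.. right 468/6 at row ~255 (z~.12)
for z in(.118,.122): print(ray(c,270+160/6,160+250/6,z),ray(c,270+468/6,160+250/6,z))
print(manip.get_state()['position'])
```

```text
[[0.4852, 0.2161, 0.14], [0.4852, 0.2286, 0.14], [0.5297, 0.228, 0.14], [0.5297, 0.2157, 0.14]] [0.50744215 0.2220918  0.14      ]
[[0.4842, 0.2162, 0.144], [0.4842, 0.2285, 0.144], [0.5279, 0.2279, 0.144], [0.5279, 0.2159, 0.144]] [0.50605189 0.22212307 0.144     ]
[0.50559484 0.19789665 0.118     ] [0.50553416 0.24755565 0.118     ]
[0.50435325 0.19830411 0.122     ] [0.50429352 0.24718547 0.122     ]
[0.5015252  0.22356905 0.24235349]
```

>>> {"op": "drive_tool", "data": {"rows": [[[0,0,0],[0.5,-0.1,-2.5],4.0],[[0,0,0],[0,0,-2.5],4.0],[[0,0,0],[0,0,-2.5],4.0],[[0,0,0],[0,0,-1.0],4.0],[[0,0,0],[0,0,0],4.0],[[0,0,0],[0,0,0],4.0]], "force": 40}}

```text
clock: 2.28
position: [0.5082, 0.222, 0.1584]
ee_rot: [0.001, 0.001, 1.0, 0.0]
contact_force: [1.7, -0.4, 0.1]
width: 0.04
gripper_force: 0.0
```

Run:
```python
from h import *
im,c=shot('wrist','w2')
s=manip.get_state();print(s['position'],s['width'],s['contact_force'])
cv2.imwrite('pics/w2c.png',im[100:400,140:500,::-1])
```

```text
[0.50824658 0.22195767 0.1584998 ] 0.03996727213683848 [-0.44645132  0.91311665  0.54722331]
```

View pics/w2c.png

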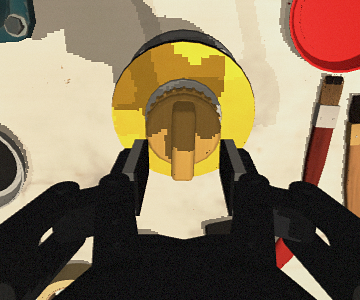

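The crop shows the bar at about x=182, centred between the fingertips at 147 and 220. I'll go down and close the jaws.

>>> {"op": "drive_tool", "data": {"rows": [[[0,0,0],[-0.1,0,-1.0],4.0],[[0,0,0],[0,0,-0.7],4.0],[[0,0,0],[0,0,-0.4],4.0],[[0,0,0],[0,0,0],4.0]]}}

```text
clock: 2.82
position: [0.5063, 0.2214, 0.1358]
ee_rot: [-0.001, 0.001, 1.0, -0.0]
contact_force: [0.7, -0.4, -0.3]
width: 0.0403
gripper_force: 0.0
```

>>> {"op": "drive_tool", "data": {"rows": [[[0,0,0],[0,0,0],1.0],[[0,0,0],[0,0,0],1.0],[[0,0,0],[0,0,0],1.0],[[0,0,0],[0,0,0],1.0],[[0,0,0],[0,0,0],1.0]], "force": 40}}

```text
clock: 3.45
position: [0.5068, 0.2215, 0.1366]
ee_rot: [0.0, 0.001, 1.0, 0.0]
contact_force: [0.6, -0.4, 1.5]
width: 0.0129
gripper_force: 41.3
```

>>> {"op": "drive_tool", "data": {"rows": [[[0,0,-0.14],[0,0,0.03],1.0],[[0,0,-0.14],[0,0,0.03],1.0],[[0,0,0],[0,0,0],1.0]]}}

```text
clock: 3.82
position: [0.5067, 0.2217, 0.1372]
ee_rot: [0.0, 0.14, 0.99, 0.0]
contact_force: [-0.3, 0.3, 2.7]
width: 0.0129
gripper_force: 41.4
```

```bash
cat > st.py <<'E'
from h import *
s=manip.get_state()
for k in('clock','position','ee_rot','contact_force','moment','width'):print(k,np.round(s[k],4))
w,x,y,z=s['ee_rot'];print('yaw',np.degrees(2*np.arctan2(y,x))-90,'q6',s['qpos'][5])
E
python3 st.py
```

```text
clock 3.825
position [0.5067 0.2217 0.1372]
ee_rot [2.000e-04 1.398e-01 9.902e-01 3.000e-04]
contact_force [-0.3054  0.2981  2.6966]
moment [ 0.016   0.0083 -0.1424]
width 0.0129
yaw 73.93041984141041 q6 -1.0040536263465667
```

>>> {"op": "drive_tool", "data": {"rows": [[[0,0,-0.14],[0,0,0.03],1.0],[[0,0,-0.14],[0,0,0.03],1.0],[[0,0,-0.14],[0,0,0.03],1.0],[[0,0,-0.14],[0,0,0.03],1.0],[[0,0,0],[0,0,0],1.0]]}}

```text
clock: 4.45
position: [0.5062, 0.2218, 0.1382]
ee_rot: [-0.0, 0.407, 0.913, 0.0]
contact_force: [-1.3, 1.2, 2.9]
width: 0.0128
gripper_force: 41.5
```

```bash
python3 st.py
```

```text
clock 4.45
position [0.5062 0.2218 0.1382]
ee_rot [-4.000e-04  4.071e-01  9.134e-01  1.000e-04]
contact_force [-1.3095  1.2078  2.933 ]
moment [ 0.1133  0.2636 -0.0473]
width 0.0128
yaw 41.94916109516015 q6 -0.4458926594213009
```

>>> {"op": "drive_tool", "data": {"rows": [[[0,0,0],[0,0,0.1],1.0],[[0,0,0],[0,0,0.1],1.0],[[0,0,0],[0,0,0],1.0]]}}

```text
clock: 4.82
position: [0.5061, 0.2218, 0.1387]
ee_rot: [-0.001, 0.408, 0.913, -0.0]
contact_force: [0.7, 4.2, -11.4]
width: 0.0126
gripper_force: 39.6
```

>>> {"op": "drive_tool", "data": {"rows": [[[0,0,0],[0,0,-0.1],1.0],[[0,0,-0.16],[0,0,0.04],1.0],[[0,0,0],[0,0,0],1.0],[[0,0,0],[0,0,0.1],1.0],[[0,0,0],[0,0,0],1.0]]}}

```text
clock: 5.45
position: [0.5063, 0.2222, 0.1393]
ee_rot: [-0.001, 0.48, 0.877, 0.0]
contact_force: [2.1, 5.6, -14.3]
width: 0.0131
gripper_force: 39.4
```

>>> {"op": "drive_tool", "data": {"rows": [[[0,0,0],[0,0,-0.1],1.0],[[0,0,-0.16],[0,0,0.04],1.0],[[0,0,0],[0,0,0],1.0],[[0,0,0],[0,0,0.1],1.0],[[0,0,0],[0,0,0],1.0]]}}

```text
clock: 6.08
position: [0.5063, 0.2223, 0.1397]
ee_rot: [-0.001, 0.549, 0.836, 0.0]
contact_force: [2.1, 5.7, -13.8]
width: 0.0133
gripper_force: 39.4
```

>>> {"op": "drive_tool", "data": {"rows": [[[0,0,0],[0,0,-0.1],1.0],[[0,0,-0.16],[0,0,0.03],1.0],[[0,0,0],[0,0,0],1.0],[[0,0,0],[0,0,0.1],1.0],[[0,0,0],[0,0,0],1.0]]}}

```text
clock: 6.7
position: [0.5065, 0.2224, 0.14]
ee_rot: [-0.001, 0.614, 0.789, 0.0]
contact_force: [1.3, 5.3, -14.6]
width: 0.0129
gripper_force: 39.4
```

>>> {"op": "drive_tool", "data": {"rows": [[[0,0,0],[0,0,-0.1],1.0],[[0,0,-0.16],[0,0,0.03],1.0],[[0,0,0],[0,0,0],1.0],[[0,0,0],[0,0,0.1],1.0],[[0,0,0],[0,0,0],1.0]]}}

```text
clock: 7.32
position: [0.5069, 0.2223, 0.1405]
ee_rot: [-0.0, 0.675, 0.738, 0.001]
contact_force: [3.1, 6.6, -13.9]
width: 0.013
gripper_force: 39.4
```

>>> {"op": "drive_tool", "data": {"rows": [[[0,0,0],[0,0,-0.1],1.0],[[0,0,-0.16],[0,0,0.03],1.0],[[0,0,0],[0,0,0],1.0],[[0,0,0],[0,0,0.1],1.0],[[0,0,0],[0,0,0],1.0]]}}

```text
clock: 7.95
position: [0.5073, 0.2216, 0.1431]
ee_rot: [0.001, 0.731, 0.682, 0.001]
contact_force: [-1.7, 2.5, 6.7]
width: 0.0128
gripper_force: 42.2
```

It's free: the nut rose 2.6 mm and the force now points upward. I'll lift it straight up.

>>> {"op": "drive_tool", "data": {"rows": [[[0,0,0],[0,0,0.2],1.0],[[0,0,0],[0,0,0.2],1.0],[[0,0,0],[0,0,0.2],1.0],[[0,0,0],[0,0,0],1.0]]}}

```text
clock: 8.45
position: [0.5065, 0.2209, 0.1482]
ee_rot: [0.0, 0.732, 0.682, -0.0]
contact_force: [0.6, 0.0, -1.0]
width: 0.013
gripper_force: 41.1
```

>>> {"op": "drive_tool", "data": {"rows": [[[0,0,0],[0,0,0.3],1.0],[[0,0,0],[0,0,0.3],1.0],[[0,0,0],[0,0,0.3],1.0],[[0,0,0],[0,0,0.3],1.0],[[0,0,0],[0,0,0.3],1.0],[[0,0,0],[0,0,0.3],1.0],[[0,0,0],[0,0,0],1.0]]}}

```text
clock: 9.32
position: [0.5067, 0.2216, 0.1661]
ee_rot: [0.0, 0.732, 0.682, 0.0]
contact_force: [0.8, -0.0, -0.7]
width: 0.013
gripper_force: 41.0
```

>>> {"op": "drive_tool", "data": {"rows": [[[0,0,0],[0,0,1.0],1.0],[[0,0,0],[0,0,1.5],1.0],[[0,0,0],[0,0,1.5],1.0],[[0,0,0],[0,0,1.0],1.0],[[0,0,0],[0,0,0],1.0],[[0,0,0],[0,0,0],1.0]]}}

```text
clock: 10.07
position: [0.5063, 0.2214, 0.2155]
ee_rot: [-0.0, 0.732, 0.682, -0.0]
contact_force: [0.1, -0.0, -0.9]
width: 0.0129
gripper_force: 41.0
```

```bash
python3 - <<'E'
from h import *
im,c=shot('wrist','w3')
cv2.imwrite('pics/w3c.png',im[60:400,:500,::-1])
E
python3 st.py
```

```text
clock 10.125
position [0.5062 0.2214 0.2153]
ee_rot [-2.000e-04  7.318e-01  6.816e-01 -5.000e-04]
contact_force [-0.8381  0.653  -1.2709]
moment [0.0124 0.0295 0.0181]
width 0.013
yaw -4.069763569226026 q6 0.3574520118815174
```

View pics/w3c.png

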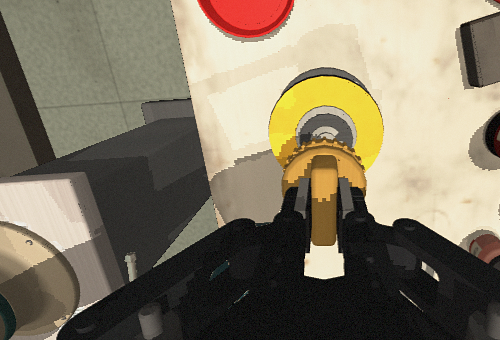

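The nut is clear of the spindle, held upright in the jaws at crop (323,180). The polisher below shows its bare spindle. I'll carry it to the dish.

>>> {"op": "drive_tool", "data": {"rows": [[[0,0,0],[1.3,-3.34,0],1.0],[[0,0,0],[1.3,-3.34,0],1.0],[[0,0,0],[1.3,-3.34,0],1.0],[[0,0,0],[1.3,-3.34,0],1.0],[[0,0,0],[1.3,-3.34,0],1.0],[[0,0,0],[1.3,-3.34,0],1.0],[[0,0,0],[1.3,-3.34,0],1.0]]}}

```text
clock: 11.0
position: [0.5976, -0.0133, 0.215]
ee_rot: [-0.001, 0.732, 0.682, -0.0]
contact_force: [0.9, -0.1, -2.0]
width: 0.013
gripper_force: 41.0
```

>>> {"op": "drive_tool", "data": {"rows": [[[0,0,0],[0,0,-2.5],1.0],[[0,0,0],[0,0,-2.5],1.0],[[0,0,0],[0,0,-2.5],1.0],[[0,0,0],[0,0,-2.0],1.0],[[0,0,0],[0,0,-1.5],1.0],[[0,0,0],[0,0,0],1.0],[[0,0,0],[0,0,0],1.0]]}}

```text
clock: 11.88
position: [0.5982, -0.0123, 0.1064]
ee_rot: [0.0, 0.732, 0.682, 0.0]
contact_force: [0.5, 0.1, -1.4]
width: 0.0128
gripper_force: 41.0
```

```bash
python3 - <<'E'
from h import *
im,c=shot('scene','s2')
cv2.imwrite('pics/s2c.png',cv2.resize(im[180:320,260:440,::-1],None,fx=4,fy=4))
E
python3 st.py
```

```text
clock 11.925
position [ 0.5983 -0.0124  0.1067]
ee_rot [7.000e-04 7.318e-01 6.816e-01 6.000e-04]
contact_force [-0.875   0.2296 -0.3376]
moment [-0.0339  0.0094 -0.0555]
width 0.0132
yaw -4.066783008390459 q6 -0.06587917027690064
```

View pics/s2c.png

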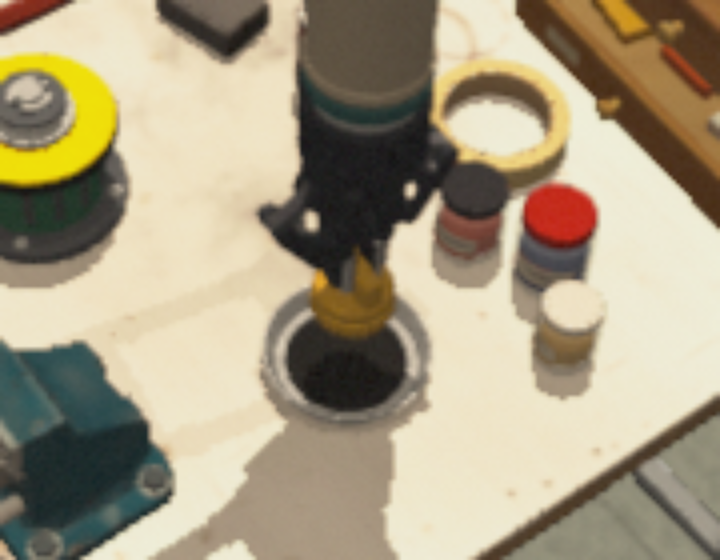

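The nut hangs upright over the steel dish at crop (350,300), and the jars are well clear. I'll lower it until it touches.

>>> {"op": "drive_tool", "data": {"rows": [[[0,0,0],[0,0,-2.0],1.0],[[0,0,0],[0,0,-2.0],1.0],[[0,0,0],[0,0,-1.0],1.0],[[0,0,0],[0,0,-0.6],1.0],[[0,0,0],[0,0,0],1.0],[[0,0,0],[0,0,0],1.0]]}}

```text
clock: 12.68
position: [0.5981, -0.0124, 0.0505]
ee_rot: [0.001, 0.732, 0.682, 0.0]
contact_force: [0.4, -0.3, -1.5]
width: 0.013
gripper_force: 41.0
```

>>> {"op": "drive_tool", "data": {"rows": [[[0,0,0],[0,0,-0.15],1.0],[[0,0,0],[0,0,-0.15],1.0],[[0,0,0],[0,0,0],1.0]]}}

```text
clock: 13.05
position: [0.5975, -0.0123, 0.0468]
ee_rot: [-0.0, 0.732, 0.682, -0.0]
contact_force: [0.5, -0.5, -1.0]
width: 0.0128
gripper_force: 41.0
```

>>> {"op": "drive_tool", "data": {"rows": [[[0,0,0],[0,0,-0.1],1.0],[[0,0,0],[0,0,-0.1],1.0],[[0,0,0],[0,0,0],1.0]]}}

```text
clock: 13.42
position: [0.5975, -0.0123, 0.0447]
ee_rot: [-0.0, 0.732, 0.682, -0.0]
contact_force: [0.9, -0.0, -0.7]
width: 0.0129
gripper_force: 41.0
```

>>> {"op": "drive_tool", "data": {"rows": [[[0,0,0],[0,0,-0.1],1.0],[[0,0,0],[0,0,-0.1],1.0],[[0,0,0],[0,0,0],1.0]]}}

```text
clock: 13.8
position: [0.5977, -0.0123, 0.0441]
ee_rot: [0.0, 0.732, 0.682, 0.0]
contact_force: [-2.2, -0.0, 6.6]
width: 0.0127
gripper_force: 42.0
```

It touched with 6.6 N. I'll ease off 1 mm, release, and go up.

>>> {"op": "drive_tool", "data": {"rows": [[[0,0,0],[0,0,0.1],1.0],[[0,0,0],[0,0,0],2.0],[[0,0,0],[0,0,0],3.5],[[0,0,0],[0,0,0],4.5],[[0,0,0],[0,0,0],4.5]]}}

```text
clock: 14.42
position: [0.5976, -0.0123, 0.0437]
ee_rot: [-0.0, 0.732, 0.682, -0.0]
contact_force: [-0.4, 0.8, -0.1]
width: 0.0451
gripper_force: 0.0
```

>>> {"op": "drive_tool", "data": {"rows": [[[0,0,0],[0,0,1.0],4.5],[[0,0,0],[0,0,2.0],4.5],[[0,0,0],[0,0,3.0],4.5],[[0,0,0],[0,0,4.0],4.5],[[0,0,0],[0,0,4.0],4.5],[[0,0,0],[0,0,3.0],4.5],[[0,0,0],[0,0,0],4.5],[[0,0,0],[0,0,0],4.5]]}}

```text
clock: 15.42
position: [0.5969, -0.0122, 0.2134]
ee_rot: [-0.0, 0.732, 0.682, -0.0]
contact_force: [-0.5, -0.4, -0.5]
width: 0.0452
gripper_force: 0.0
```

```bash
python3 - <<'E'
from h import *
im,c=shot('scene','s3')
cv2.imwrite('pics/s3c.png',cv2.resize(im[150:320,200:440,::-1],None,fx=3.3,fy=3.3))
E
python3 st.py
```

```text
clock 15.475
position [ 0.5967 -0.0121  0.2127]
ee_rot [-9.000e-04  7.318e-01  6.815e-01 -7.000e-04]
contact_force [0.9306 0.6349 0.3453]
moment [ 0.0238 -0.0346 -0.0266]
width 0.0449
yaw -4.0703428476109025 q6 -0.06587193385647355
```

View pics/s3c.png

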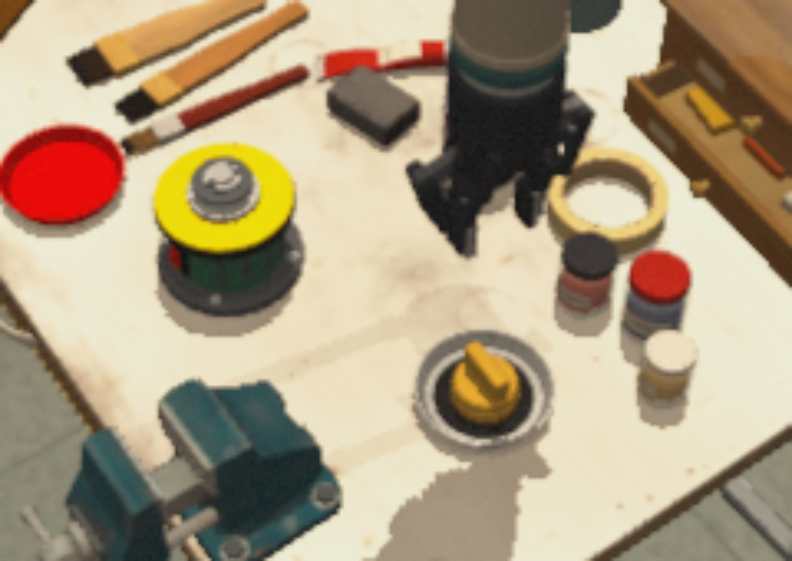

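The nut stands upright in the middle of the steel dish at crop (485,385), the spindle is bare, and the gripper is clear. I'll hand it in.

```bash
python3 -c "
from h import *
print(job.sign_off())"
```

```text
the job is handed in; nothing more can be done
None
```

The brass nut came free after about 94° of clockwise turning and now stands upright in the steel dish; the highest pull I read on it was about 16 N, nothing else was touched, and the job was handed in at about 15.5 s.

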